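# Pack the white-lidded gauge cases into the carton

## Robot

A 7-joint arm with a two-finger parallel gripper is mounted at the origin on the work surface. World frame = base frame: x ahead of the robot, y to its left, z up, the work surface at z = 0. Lengths are in m, angles in rad, forces in N, time in s.
With the tool pointing down it reaches from about 0.4 to 0.85 m from the base axis. Payload 10.4 kg.
Tool frame: the origin (TCP) lies at the very end of the fingers, on their centre line; the grasp point (between the pads) lies robot.hold_point_z behind it (robot.hold_point_z is the distance from the TCP to the grasp point, in m); z points along the fingers, y is the line along which they close (so a half turn about z gives the same grasp; the last joint's range is limited). The gripper opens to 87 mm and grips with 3 to 60 N. Pads are 19 mm wide; open, the fingers measure 117 mm over their backs; the gripper's body (75 mm by 190 mm) begins 51 mm behind the grasp point.
Start: joints at [-1.186, 0.332, -0.065, 1.46, 0.022, 1.35, -0.088], TCP at [0.248, 0.574, 0.223] pointing down, gripper open.
Joint ranges: [-2.6, 2.6], [-0.5, 2.12], [-1.47, 1.34], [0.16, 2.42], [-1.27, 4.41], [0.06, 2.06], [-2.6, 2.6]. Speed limits (rad/s): [2.22, 2.22, 2.79, 2.79, 3.14, 3.14, 3.14].

## Interface

Orientations are given as a 3x3 rotation matrix whose columns are the frame's x, y, z axes.
In Python, from workcell import robot, vision gives the robot as it stands.
- The arm moves only by the tool jog_arm, never from a script. Its arguments are lists of equal length, an entry for each row: "slide": the shift along the tool's x, y, z in mm, a list of three; "twist": the turn, a rotation vector about the tool's x, y, z in degrees, a list of three; "grip": the closure, from 0 (fully open) to 1 (shut). In form: {"slide": [[dx, dy, dz], ...], "twist": [[rx, ry, rz], ...], "grip": [grip, ...]}. A call has 1 to 20 rows; each row is the pose to reach, as a shift and turn from the pose commanded when the call began, along the tool's axes at that moment; what a row does not reach only later rows make up. A row lasts 1/12 s, in which the tool goes at most 41.7 mm and 7.16 degrees, less where a joint would pass 70% of its speed; a pose out of reach is approached as far as the arm can. A call with a gripper value outside its range is refused whole. The fingers move at their own pace and stop on an object; the grip force is fixed at half the most. Time passes only in rows, so rows that repeat a pose let the fingers close. It gives the time, the measured TCP pose, the force, the opening and the grip force at its end, in the units of the state.
- robot.get_state(): the state, without advancing time (a new reading comes with each control period).
- vision.grab_frame(name): name is "scene" or "top"; returns the picture (384x512x3 uint8, red, green, blue); there is no depth.
- vision.camera_info(name): a dict with "fx", "fy", "cx", "cy" (pixels), "position" and "rotation" of the camera in the world. Camera axes: x right, y down, z forward; pixel columns grow to the right and rows downward; lengths in m; the calibration is good to about 2 mm. A picture is of the moment at which its call begins. camera_info takes no time and is no camera call.
- robot.job_done(): hands the job in; it is judged then, once.
The state is a dict: "time_s": time; "q": joint angles; "dq": joint speeds; "tau": joint torques, N m; "tool_pos": TCP position; "tool_rot": TCP orientation; "contact_force": force on the tool from outside, world axes, zero at the start; "torque": the same for the moment, N m; "finger_gap": finger opening in m; "finger_force": force on a finger pad.
Only numpy, scipy, OpenCV 4.12 (cv2) and the standard library are available. Lean on these libraries where they do the work, as an engineer would, in place of code of your own. Each camera call takes 0.05 s, during which the arm holds its last target. There are 200 camera calls.

## Task

Pack the four white-lidded gauge cases into the open cardboard carton, upright, so that all four lie flat on its floor side by side, none resting on another or on a wall; they only fit if you choose well which go next to each other. Do not tip the cases over on the way, and leave the black-lidded cases and the white moulded sample where they stand.

Things in the scene. Friction and masses are not known exactly. Their poses are not given: they have to be found in the camera images.
- case_80: Case with a white lid on a grey base: 80 mm along its own x, 56 mm along y, 35 mm tall. A red grip rib stands on the middle of the lid, 14 mm thick along x, 40 mm long along y, 24 mm tall (top 59 mm above the underside); pinch it across the 14 mm. Origin: centre of the underside, z up. Stands upright on the table. 0.28 to 0.56 kg. Belongs in the carton.
- case_64: Case with a white lid on a grey base: 64 mm along its own x, 56 mm along y, 35 mm tall. A blue grip rib stands on the middle of the lid, 14 mm thick along x, 40 mm long along y, 24 mm tall (top 59 mm above the underside); pinch it across the 14 mm. Origin: centre of the underside, z up. Stands upright on the table. 0.23 to 0.46 kg. Belongs in the carton.
- case_50: Case with a white lid on a grey base: 50 mm along its own x, 56 mm along y, 35 mm tall. A green grip rib stands on the middle of the lid, 14 mm thick along x, 40 mm long along y, 24 mm tall (top 59 mm above the underside); pinch it across the 14 mm. Origin: centre of the underside, z up. Stands upright on the table. 0.18 to 0.36 kg. Belongs in the carton.
- case_34: Case with a white lid on a grey base: 34 mm along its own x, 56 mm along y, 35 mm tall. A yellow grip rib stands on the middle of the lid, 14 mm thick along x, 40 mm long along y, 24 mm tall (top 59 mm above the underside); pinch it across the 14 mm. Origin: centre of the underside, z up. Stands upright on the table. 0.13 to 0.25 kg. Belongs in the carton.
- black_64: Case with a black lid on a grey base: 64 mm along its own x, 56 mm along y, 35 mm tall. A black grip rib stands on the middle of the lid, 14 mm thick along x, 40 mm long along y, 24 mm tall (top 59 mm above the underside); pinch it across the 14 mm. Origin: centre of the underside, z up. Stands upright on the table. 0.33 kg. Bystander, stays where it is.
- black_50: Case with a black lid on a grey base: 50 mm along its own x, 56 mm along y, 35 mm tall. A black grip rib stands on the middle of the lid, 14 mm thick along x, 40 mm long along y, 24 mm tall (top 59 mm above the underside); pinch it across the 14 mm. Origin: centre of the underside, z up. Stands upright on the table. 0.26 kg. Bystander, stays where it is.
- sample: Loose white moulded plastic sample, a stepped cone 46 mm tall with a round foot 44 mm across, standing upright. Origin: centre of its underside. Bystander, stays where it is.
- carton: Low open square carton of brown cardboard, fixed to the table: outside 138 x 138 mm, walls 4 mm thick and 32 mm high, floor 4 mm thick, so the inside is 130 x 130 mm and 28 mm deep; cases in it stand out above its walls. Origin: centre of its underside on the table; x and y along its sides, z up.
There are look-alikes about, which are no part of the job. What is shaped like the case_80 but orange or pink is not meant.

How it is judged:
At the end, for the whole second after the job is handed in: The origin of each of the four white-lidded cases is within the carton's inside (within 65 mm of its centre along both carton axes) and no higher than 10 mm above the carton's underside (flat on the 4 mm floor), each case is upright within 0.06 rad and at rest (under 0.02 m/s) (x of case_80 in the frame of carton between -0.065 and 0.065 m and y of case_80 in the frame of carton between -0.065 and 0.065 m and z of each of case_80, case_64, case_50, case_34 in the frame of carton below 0.01 m and angle between each of case_80, case_64, case_50, case_34's own z axis and vertical below 0.06 rad and linear speed of each of case_80, case_64, case_50, case_34 below 0.02 m/s and x of case_64 in the frame of carton between -0.065 and 0.065 m and y of case_64 in the frame of carton between -0.065 and 0.065 m and x of case_50 in the frame of carton between -0.065 and 0.065 m and y of case_50 in the frame of carton between -0.065 and 0.065 m and x of case_34 in the frame of carton between -0.065 and 0.065 m and y of case_34 in the frame of carton between -0.065 and 0.065 m); the robot touches nothing.
It fails at once if a white-lidded case was tipped by more than 0.6 rad (angle between any of case_80, case_64, case_50, case_34's own z axis and vertical above 0.6 rad).
It fails at once if a black-lidded case or the moulded sample was moved by more than 20 mm (distance of any of black_64, black_50, sample from where it was at the start of the episode above 0.02 m).
It also fails if it takes over 99 s, if anything falls off the work surface, if the arm or the gripper's body presses on something with over 40 N, if the wrist force passes 120 N, or if a joint passes its speed limit or range.

## Working session

There is one attempt and no reset: what is moved stays moved. The work goes in short steps, Python scripts to look and compute and a tool call to move; the robot and the scene stay as the last step left them, time stands still between calls to the robot, and variables do not carry over. Pictures are saved under pics/ and viewed, at most 14 in all, crops included, and the job is handed in when it is done.

Besides the shell and the picture viewer there is one more tool, called after "Call:" by a JSON object that holds its "method" and its "body". jog_arm: Moves the arm, as the interface text tells. Its arguments: {"type":"object","properties":{"slide":{"type":"array","items":{"type":"array","items":{"type":"number"}}},"twist":{"type":"array","items":{"type":"array","items":{"type":"number"}}},"grip":{"type":"array","items":{"type":"number"}}},"required":["slide","twist","grip"]}

```bash
mkdir -p pics; python3 - <<'E'
from workcell import robot, vision
import cv2
print(robot.hold_point_z, {k:v for k,v in robot.get_state().items()})
for n in("top","scene"):
    im=vision.grab_frame(n); cv2.imwrite(f"pics/{n}0.png",im[:,:,::-1]); print(n,vision.camera_info(n))
E
```

```text
0.0187 {'time_s': 0.0, 'q': array([-1.18558048,  0.332857  , -0.06470945,  1.46093875,  0.02156964,
        1.34985598, -0.08848951]), 'dq': array([ 2.02454735e-03,  2.17777750e-03, -7.19467436e-04,  3.82957336e-04,
       -1.19691884e-03,  4.38940983e-05,  5.05069503e-04]), 'tau': array([ 1.46169510e-03, -6.23246670e+01,  2.56441272e-02, -3.89892018e+01,
       -6.12195069e-02,  3.96309828e-02,  9.43601276e-05]), 'tool_pos': array([0.24772006, 0.57340594, 0.22176445]), 'tool_rot': array([[-9.18002626e-01,  3.96573971e-01, -5.14439316e-04],
       [ 3.96574304e-01,  9.18001755e-01, -1.26457963e-03],
       [-2.92431706e-05, -1.36490083e-03, -9.99999068e-01]]), 'contact_force': array([ 0.62009533,  0.37361088, -0.24816564]), 'torque': array([0.05265802, 0.00108772, 0.04317429]), 'finger_force': 0.0, 'finger_gap': 0.08707929003723162}
top {'fx': 422.1256743139363, 'fy': 422.1256743139363, 'cx': 254.274383905893, 'cy': 197.34672445005165, 'position': array([ 0.27031425, -0.02511152,  0.99857754]), 'rotation': array([[ 0.07280563, -0.97374001,  0.21570752],
       [-0.99733312, -0.06997599,  0.02073662],
       [-0.00509773, -0.21664199, -0.97623781]])}
scene {'fx': 381.29572141091137, 'fy': 381.29572141091137, 'cx': 253.1735130106507, 'cy': 188.35404972743655, 'position': array([ 1.14244806, -0.17162613,  0.69659174]), 'rotation': array([[ 2.49300996e-01,  6.73920934e-01, -6.95470767e-01],
       [ 9.68425700e-01, -1.72876706e-01,  1.79625465e-01],
       [ 8.22665695e-04, -7.18292572e-01, -6.95740688e-01]])}
```

View pics/top0.png

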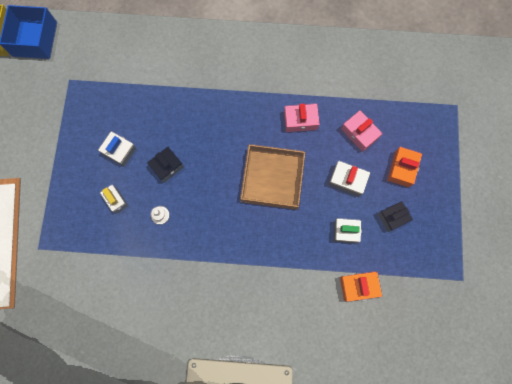

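View pics/scene0.png

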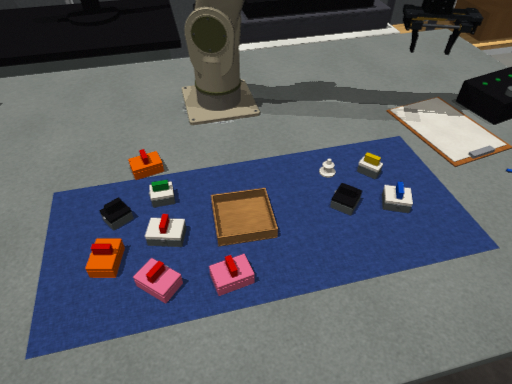

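Top view: carton (273,178). The red-ribbed candidates are white (350,178), pink (302,118) and (362,130), and orange (405,167) and (361,287). Only (350,178) has a white lid, so it is case_80. The others are case_64, white lid with blue rib (116,148); case_50, green (348,231); and case_34, yellow (113,199). The bystanders are black (165,165) and (396,216), and the sample (160,215).

```bash
cat > h.py <<'E'
import numpy as np, cv2
from workcell import robot, vision
def ray(name,uv,z):
    c=vision.camera_info(name); uv=np.atleast_2d(uv).astype(float)
    d=np.c_[(uv[:,0]-c['cx'])/c['fx'],(uv[:,1]-c['cy'])/c['fy'],np.ones(len(uv))]@np.array(c['rotation']).T
    p=np.array(c['position']); return (p+d*((z-p[2])/d[:,2])[:,None])[:,:2]
def rect(P):  # mm, centre, sizes, angle of first size
    (c,s,a)=cv2.minAreaRect((P*1000).astype(np.float32)); return np.round(c,1),np.round(s,1),round(a,1)
def white(im):
    h=cv2.cvtColor(im,cv2.COLOR_RGB2HSV); return ((h[...,1]<60)&(h[...,2]>170)).astype(np.uint8)
def rib(im,col):
    h=cv2.cvtColor(im,cv2.COLOR_RGB2HSV); H=h[...,0].astype(int)
    lo,hi={'red':(-8,8),'blue':(100,118),'green':(50,80),'yellow':(20,35)}[col]
    if col=='red': H=np.where(H>90,H-180,H)
    return ((H>=lo)&(H<=hi)&(h[...,1]>130)&(h[...,2]>90)).astype(np.uint8)
def near(m,uv,r):
    k=np.zeros_like(m); cv2.circle(k,uv,r,1,-1); ys,xs=np.nonzero(m*k); return np.c_[xs,ys]
E
python3 - <<'E'
from h import *
seeds={'top':{'80':(350,178,'red'),'64':(116,148,'blue'),'50':(348,231,'green'),'34':(113,199,'yellow')},
'scene':{'80':(165,230,'red'),'64':(398,195,'blue'),'50':(161,190,'green'),'34':(371,163,'yellow')}}
for n in seeds:
    im=cv2.cvtColor(cv2.imread(f'pics/{n}0.png'),cv2.COLOR_BGR2RGB)
    tiles=[]
    for k,(u,v,c) in seeds[n].items():
        w=near(white(im),(u,v),22); r=near(rib(im,c),(u,v),18)
        print(n,k,len(w),rect(ray(n,w,.035)),'rib',len(r),rect(ray(n,r,.059)))
        t=im[max(v-22,0):v+22,u-22:u+22]; tiles.append(cv2.resize(t,(200,200),interpolation=cv2.INTER_CUBIC))
    if n=='top':
        t1=np.hstack(tiles)
    else: cv2.imwrite('pics/crop.png',np.vstack([t1,np.hstack(tiles)])[:,:,::-1])
im=cv2.cvtColor(cv2.imread('pics/top0.png'),cv2.COLOR_BGR2RGB); h=cv2.cvtColor(im,cv2.COLOR_RGB2HSV)
m=((h[...,0]>5)&(h[...,0]<25)&(h[...,1]>80)).astype(np.uint8); p=near(m,(273,178),48)
print('carton',rect(ray('top',p,.032)))
print('sample',ray('top',(160,215),.02),'blk',ray('top',[(165,160),(396,213)],.045))
E
```

```text
top 80 628 (array([ 549.9, -227. ]), array([79.8, 56.7]), 72.7) rib 97 (array([ 548.2, -224.9]), array([12.9, 42.1]), 73.7)
top 64 423 (array([584.7, 338.5]), array([64.3, 56.5]), 64.1) rib 117 (array([581.6, 335.2]), array([18.5, 37. ]), 64.8)
top 50 374 (array([ 423.6, -226.2]), array([57. , 50.6]), 89.7) rib 81 (array([ 421.7, -224.3]), array([36. , 10.8]), 87.7)
top 34 199 (array([459.2, 328.2]), array([56. , 33.7]), 40.3) rib 95 (array([458.8, 327.2]), array([38.1, 13. ]), 40.2)
scene 80 493 (array([ 554.1, -225.7]), array([78.6, 54.7]), 72.5) rib 113 (array([ 561.2, -226.5]), array([15.3, 52.7]), 78.7)
scene 64 304 (array([588.5, 339.1]), array([62.6, 55.3]), 63.8) rib 333 (array([609.4, 320.1]), array([ 78.6, 126.1]), 51.4)
scene 50 153 (array([ 428.6, -224.1]), array([54.1, 47.3]), 89.8) rib 61 (array([ 427.4, -223.3]), array([36.8, 13.3]), 89.8)
scene 34 87 (array([465. , 327.3]), array([56.4, 32. ]), 45.8) rib 144 (array([473.3, 321.3]), array([42. , 40.2]), 45.5)
carton (array([539.5, -44.5]), array([136.6, 139.8]), 86.3)
sample [[0.42813992 0.21407133]] blk [[ 0.55605027  0.21213886]
 [ 0.46765139 -0.33140823]]
```

View pics/crop.png

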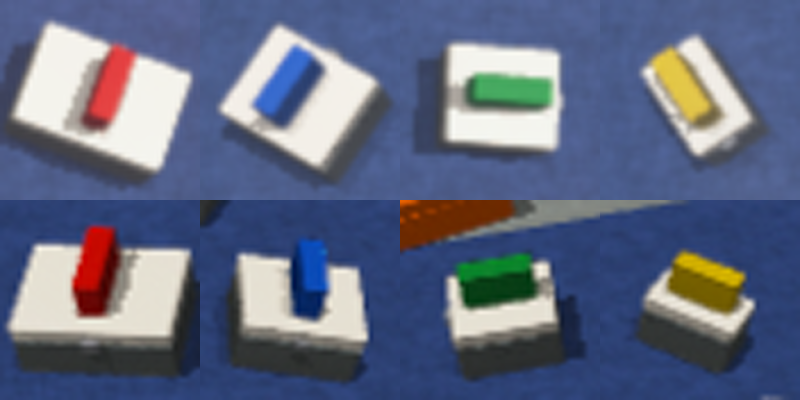

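The crops confirm all four: white lids with red, blue, green and yellow ribs. I'll pair 80+34 and 64+50, each 114 mm of the 130 mm inside. I'll start with case_64.

```bash
cat > go.py <<'E'
import sys
from h import *
C=np.array([541.3,-44.2]); th=86.3
def slot(u,v):
    a=np.radians(th); return C+u*np.array([np.cos(a),np.sin(a)])+v*np.array([np.sin(a),-np.cos(a)])
T={'p64':(586.5,338.8,64),'p80':(551.7,-226.5,72.7),'p50':(425.8,-225.5,0),'p34':(461.5,328,130.5),
 's64':(*slot(27.7,-31),th),'s50':(*slot(-34.7,-31),th),'s80':(*slot(-19.7,31),th),'s34':(*slot(42.7,31),th)}
s=robot.get_state(); R=s['tool_rot']; p=s['tool_pos']*1000
print('t',round(s['time_s'],2),'p',p.round(1),'gap',round(s['finger_gap']*1000,1),'q1,q7',s['q'][[0,6]].round(2))
yaw=np.degrees(np.arctan2(R[1,1],R[0,1]))
for a in sys.argv[1:]:
    x,y,w=T[a]
    for z in (130,100,43,37.5):
        print(a,z,(R.T@(np.array([x,y,z])-p)).round(1),'twist z',round((yaw-w+180)%360-180,1))
E
python3 go.py p64
```

```text
t 0.1 p [247.7 573.4 221.9] gap 86.5 q1,q7 [-1.19 -0.09]
p64 130 [-404.   -80.9   92. ] twist z 2.6
p64 100 [-404.   -80.9  122. ] twist z 2.6
p64 43 [-404.   -80.8  179. ] twist z 2.6
p64 37.5 [-404.   -80.8  184.5] twist z 2.6
```

Call:
{"method": "jog_arm", "body": {"slide": [[-404,-81,80],[-404,-81,80],[-404,-81,80],[-404,-81,80],[-404,-81,80],[-404,-81,80],[-404,-81,80],[-404,-81,80],[-404,-81,80],[-404,-81,80],[-404,-81,80],[-404,-81,122],[-404,-81,122],[-404,-81,122],[-404,-81,122]], "twist": [[0,0,2.6],[0,0,2.6],[0,0,2.6],[0,0,2.6],[0,0,2.6],[0,0,2.6],[0,0,2.6],[0,0,2.6],[0,0,2.6],[0,0,2.6],[0,0,2.6],[0,0,2.6],[0,0,2.6],[0,0,2.6],[0,0,2.6]], "grip": [0.3,0.3,0.3,0.3,0.3,0.3,0.3,0.3,0.3,0.3,0.3,0.3,0.3,0.3,0.3]}}

```text
time_s: 1.35
tool_pos: [0.5863, 0.3399, 0.1016]
tool_rot: [[-0.899, 0.437, -0.0], [0.437, 0.899, 0.0], [0.0, 0.0, -1.0]]
contact_force: [0.7, 0.8, 0.5]
finger_gap: 0.0611
finger_force: 0.0
```

```bash
python3 - <<'E'
from h import *
a=[cv2.resize(vision.grab_frame("top")[90:210,60:200],(400,343)),cv2.resize(vision.grab_frame("scene")[100:220,340:480],(400,343))]
cv2.imwrite('pics/h64.png',np.hstack(a)[:,:,::-1])
E
python3 go.py p64
```

```text
t 1.45 p [587.1 340.3 102.8] gap 60.8 q1,q7 [-0.68  0.57]
p64 130 [ -0.2  -1.5 -27.2] twist z 0.1
p64 100 [-0.1 -1.6  2.8] twist z 0.1
p64 43 [-0.1 -1.7 59.8] twist z 0.1
p64 37.5 [-0.1 -1.8 65.3] twist z 0.1
```

View pics/h64.png

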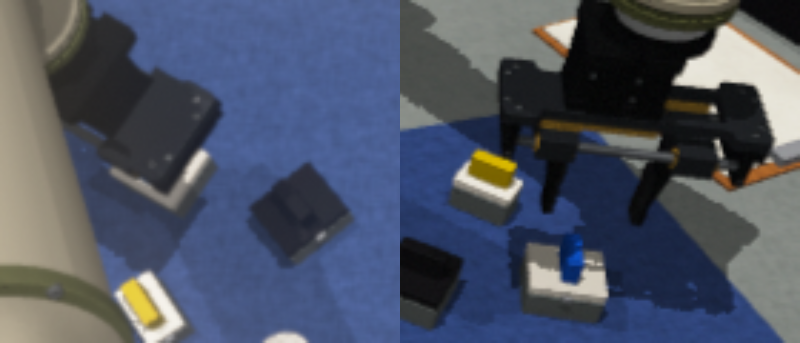

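The fingers hover straddling the blue rib (blue at 570,258 in the crop). Next: descend, grip, lift.

Call:
{"method": "jog_arm", "body": {"slide": [[0,-1.5,30],[0,-1.5,50],[0,-1.5,64.5],[0,-1.5,64.5],[0,-1.5,64.5],[0,-1.5,64.5],[0,-1.5,64.5],[0,-1.5,64.5],[0,-1.5,64.5],[0,-1.5,64.5],[0,-1.5,64.5],[0,-1.5,64.5],[0,-1.5,64.5]], "twist": [[0,0,0],[0,0,0],[0,0,0],[0,0,0],[0,0,0],[0,0,0],[0,0,0],[0,0,0],[0,0,0],[0,0,0],[0,0,0],[0,0,0],[0,0,0]], "grip": [0.3,0.3,0.3,0.3,0.3,1,1,1,1,1,1,1,1]}}

```text
time_s: 2.53
tool_pos: [0.586, 0.338, 0.0361]
tool_rot: [[-0.899, 0.438, 0.0], [0.438, 0.899, 0.0], [-0.0, 0.0, -1.0]]
contact_force: [0.5, 1.1, 0.3]
finger_gap: 0.0157
finger_force: 0.5
```

Call:
{"method": "jog_arm", "body": {"slide": [[0,0,-20],[0,0,-50],[0,0,-90],[0,0,-90],[0,0,-90]], "twist": [[0,0,0],[0,0,0],[0,0,0],[0,0,0],[0,0,0]], "grip": [1,1,1,1,1]}}

```text
time_s: 2.95
tool_pos: [0.5872, 0.3385, 0.1286]
tool_rot: [[-0.899, 0.438, 0.004], [0.438, 0.899, 0.003], [-0.002, 0.004, -1.0]]
contact_force: [-0.6, -0.9, -3.6]
finger_gap: 0.0137
finger_force: 30.0
```

```bash
python3 go.py s64
```

```text
t 2.95 p [587.2 338.5 128.6] gap 13.7 q1,q7 [-0.68  0.57]
s64 130 [ -87.1 -350.3   -2.6] twist z -22.3
s64 100 [ -87.1 -350.4   27.4] twist z -22.3
s64 43 [ -86.9 -350.6   84.4] twist z -22.3
s64 37.5 [ -86.9 -350.6   89.9] twist z -22.3
```

Call:
{"method": "jog_arm", "body": {"slide": [[0,0,0],[-87,-350,0],[-87,-350,0],[-87,-350,0],[-87,-350,0],[-87,-350,0],[-87,-350,0],[-87,-350,0],[-87,-350,0],[-87,-350,0],[-87,-350,0],[-87,-350,0],[-87,-350,0],[-87,-350,30],[-87,-350,30],[-87,-350,30],[-87,-350,30]], "twist": [[0,0,0],[0,0,-22.3],[0,0,-22.3],[0,0,-22.3],[0,0,-22.3],[0,0,-22.3],[0,0,-22.3],[0,0,-22.3],[0,0,-22.3],[0,0,-22.3],[0,0,-22.3],[0,0,-22.3],[0,0,-22.3],[0,0,-22.3],[0,0,-22.3],[0,0,-22.3],[0,0,-22.3]], "grip": [1,1,1,1,1,1,1,1,1,1,1,1,1,1,1,1,1]}}

```text
time_s: 4.37
tool_pos: [0.5111, -0.014, 0.0964]
tool_rot: [[-0.998, 0.062, -0.001], [0.062, 0.998, 0.0], [0.001, 0.0, -1.0]]
contact_force: [0.4, -0.3, -1.9]
finger_gap: 0.0134
finger_force: 30.0
```

```bash
python3 go.py s64;  python3 - <<'E'
from h import *
a=[cv2.resize(vision.grab_frame("top")[120:240,210:350],(400,343)),cv2.resize(vision.grab_frame("scene")[130:250,190:330],(400,343))]
cv2.imwrite('pics/s64.png',np.hstack(a)[:,:,::-1])
E
```

```text
t 4.37 p [511.1 -14.   96.4] gap 13.4 q1,q7 [-0.25  1.49]
s64 130 [ -1.1  -0.5 -33.6] twist z 0.1
s64 100 [-1.1 -0.5 -3.6] twist z 0.1
s64 43 [-1.2 -0.5 53.4] twist z 0.1
s64 37.5 [-1.2 -0.5 58.9] twist z 0.1
```

View pics/s64.png

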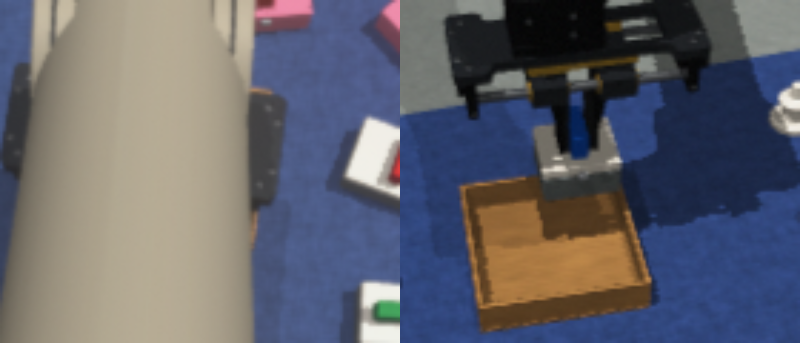

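The held case hangs level above the robot-side +y corner of the carton, as planned. Next: descend.

Call:
{"method": "jog_arm", "body": {"slide": [[-1,0,20],[-1,0,40],[-1,0,50],[-1,0,52],[-1,0,54],[-1,0,55],[-1,0,55]], "twist": [[0,0,0],[0,0,0],[0,0,0],[0,0,0],[0,0,0],[0,0,0],[0,0,0]], "grip": [1,1,1,1,1,1,1]}}

```text
time_s: 5.05
tool_pos: [0.5125, -0.0149, 0.0418]
tool_rot: [[-0.998, 0.064, 0.001], [0.064, 0.998, 0.0], [-0.001, 0.0, -1.0]]
contact_force: [-0.0, 0.3, -2.5]
finger_gap: 0.0138
finger_force: 30.0
```

Call:
{"method": "jog_arm", "body": {"slide": [[0,0,1],[0,0,1.5],[0,0,1.5],[0,0,1.5],[0,0,1.5],[0,0,1.5],[0,0,1.5],[0,0,-30],[0,0,-60],[0,0,-90],[0,0,-100],[0,0,-100]], "twist": [[0,0,0],[0,0,0],[0,0,0],[0,0,0],[0,0,0],[0,0,0],[0,0,0],[0,0,0],[0,0,0],[0,0,0],[0,0,0],[0,0,0]], "grip": [1,1,1,0.5,0.5,0.5,0.5,0.5,0.5,0.5,0.5,0.5]}}

```text
time_s: 6.05
tool_pos: [0.5137, -0.0149, 0.144]
tool_rot: [[-0.998, 0.064, 0.005], [0.064, 0.998, 0.001], [-0.005, 0.001, -1.0]]
contact_force: [0.6, 0.3, -0.6]
finger_gap: 0.0432
finger_force: 0.0
```

```bash
python3 go.py p50 p80
```

```text
t 6.05 p [513.7 -14.9 144. ] gap 43.2 q1,q7 [-0.26  1.48]
p50 130 [  74.3 -215.8   13.3] twist z 86.3
p50 100 [  74.5 -215.9   43.3] twist z 86.3
p50 43 [  74.8 -215.9  100.3] twist z 86.3
p50 37.5 [  74.8 -215.9  105.8] twist z 86.3
p80 130 [ -51.4 -208.8   14. ] twist z 13.6
p80 100 [ -51.2 -208.8   44. ] twist z 13.6
p80 43 [ -50.9 -208.9  101. ] twist z 13.6
p80 37.5 [ -50.9 -208.9  106.5] twist z 13.6
```

Call:
{"method": "jog_arm", "body": {"slide": [[-51,-209,10],[-51,-209,10],[-51,-209,10],[-51,-209,10],[-51,-209,10],[-51,-209,10],[-51,-209,44],[-51,-209,44],[-51,-209,44],[-51,-209,44],[-51,-209,44]], "twist": [[0,0,13.6],[0,0,13.6],[0,0,13.6],[0,0,13.6],[0,0,13.6],[0,0,13.6],[0,0,13.6],[0,0,13.6],[0,0,13.6],[0,0,13.6],[0,0,13.6]], "grip": [0.3,0.3,0.3,0.3,0.3,0.3,0.3,0.3,0.3,0.3,0.3]}}

```text
time_s: 6.97
tool_pos: [0.5501, -0.2262, 0.0981]
tool_rot: [[-0.955, 0.296, 0.001], [0.296, 0.955, -0.0], [-0.001, 0.0, -1.0]]
contact_force: [-0.1, 0.8, 0.4]
finger_gap: 0.0611
finger_force: 0.0
```

```bash
python3 go.py p80;  python3 - <<'E'
from h import *
a=[vision.grab_frame("top"),vision.grab_frame("scene")]
w=near(white(a[0]),(287,190),60); print(len(w),rect(ray('top',w,.039)))
cv2.imwrite('pics/a80.png',np.hstack([cv2.resize(a[0][120:240,210:350],(400,343)),cv2.resize(a[1][150:270,130:270],(400,343))])[:,:,::-1])
E
```

```text
t 6.97 p [ 550.1 -226.2   98.1] gap 61.1 q1,q7 [0.01 1.7 ]
p80 130 [ -1.6   0.2 -31.9] twist z 0.1
p80 100 [-1.6  0.2 -1.9] twist z 0.1
p80 43 [-1.5  0.2 55.1] twist z 0.1
p80 37.5 [-1.5  0.2 60.6] twist z 0.1
290 (array([523.1, -93.6]), array([ 59. , 229.9]), 8.1)
```

View pics/a80.png

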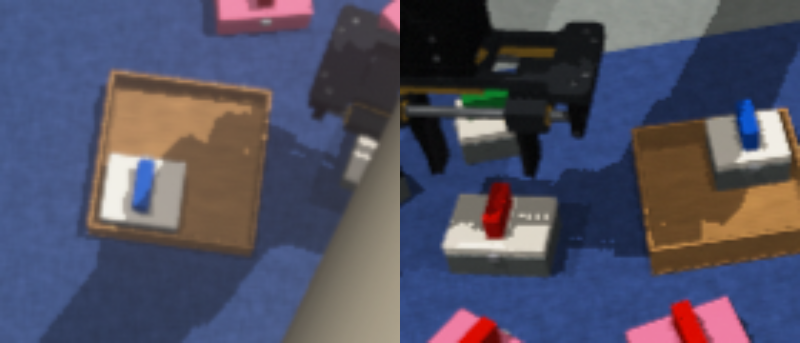

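case_64 stands flat in its corner (crop 143,190). The gripper is above the red-ribbed white case (497,210).

Call:
{"method": "jog_arm", "body": {"slide": [[-1.5,0,30],[-1.5,0,50],[-1.5,0,61],[-1.5,0,61],[-1.5,0,61],[-1.5,0,61],[-1.5,0,61],[-1.5,0,61],[-1.5,0,61],[-1.5,0,61],[-1.5,0,61],[-1.5,0,61],[-1.5,0,61],[-1.5,0,61],[-1.5,0,41],[-1.5,0,11],[-1.5,0,-29],[-1.5,0,-29],[-1.5,0,-29]], "twist": [[0,0,0],[0,0,0],[0,0,0],[0,0,0],[0,0,0],[0,0,0],[0,0,0],[0,0,0],[0,0,0],[0,0,0],[0,0,0],[0,0,0],[0,0,0],[0,0,0],[0,0,0],[0,0,0],[0,0,0],[0,0,0],[0,0,0]], "grip": [0.3,0.3,0.3,0.3,0.3,1,1,1,1,1,1,1,1,1,1,1,1,1,1]}}

```text
time_s: 8.65
tool_pos: [0.5519, -0.2277, 0.1278]
tool_rot: [[-0.955, 0.297, 0.004], [0.297, 0.955, -0.001], [-0.004, 0.0, -1.0]]
contact_force: [-0.3, -0.8, -5.4]
finger_gap: 0.0135
finger_force: 30.0
```

```bash
python3 go.py s80; python3 - <<'E'
from h import *
a=vision.grab_frame("top")
w=near(white(a),(258,188),22); print(len(w),rect(ray('top',w,.039)))
E
```

```text
t 8.65 p [ 551.9 -227.7  127.8] gap 13.5 q1,q7 [0.01 1.69]
s80 130 [ 29.9 160.2  -2.3] twist z -13.6
s80 100 [ 30.  160.2  27.7] twist z -13.6
s80 43 [ 30.2 160.1  84.7] twist z -13.6
s80 37.5 [ 30.2 160.1  90.2] twist z -13.6
275 (array([512.2, -11.2]), array([54.7, 58.7]), 1.3)
```

Call:
{"method": "jog_arm", "body": {"slide": [[30,160,0],[30,160,0],[30,160,0],[30,160,0],[30,160,0],[30,160,0],[30,160,0],[30,160,28],[30,160,28],[30,160,28],[30,160,28],[30,160,28]], "twist": [[0,0,-13.6],[0,0,-13.6],[0,0,-13.6],[0,0,-13.6],[0,0,-13.6],[0,0,-13.6],[0,0,-13.6],[0,0,-13.6],[0,0,-13.6],[0,0,-13.6],[0,0,-13.6],[0,0,-13.6]], "grip": [1,1,1,1,1,1,1,1,1,1,1,1]}}

```text
time_s: 9.7
tool_pos: [0.5701, -0.0663, 0.099]
tool_rot: [[-0.998, 0.065, 0.001], [0.065, 0.998, -0.0], [-0.001, -0.0, -1.0]]
contact_force: [0.0, 0.6, -5.3]
finger_gap: 0.0134
finger_force: 30.0
```

```bash
python3 go.py s80
```

```text
t 9.7 p [570.1 -66.3  99. ] gap 13.4 q1,q7 [-0.18  1.61]
s80 130 [ -0.8   0.5 -31. ] twist z -0.0
s80 100 [-0.8  0.5 -1. ] twist z -0.0
s80 43 [-0.7  0.5 56. ] twist z -0.0
s80 37.5 [-0.7  0.5 61.5] twist z -0.0
```

Call:
{"method": "jog_arm", "body": {"slide": [[-1,0,20],[-1,0,40],[-1,0,52],[-1,0,55],[-1,0,57],[-1,0,58.5],[-1,0,58.5],[-1,0,58.5]], "twist": [[0,0,0],[0,0,0],[0,0,0],[0,0,0],[0,0,0],[0,0,0],[0,0,0],[0,0,0]], "grip": [1,1,1,1,1,1,1,1]}}

```text
time_s: 10.37
tool_pos: [0.5713, -0.0656, 0.0404]
tool_rot: [[-0.998, 0.064, 0.001], [0.064, 0.998, 0.0], [-0.001, 0.0, -1.0]]
contact_force: [1.5, -0.6, -5.0]
finger_gap: 0.0139
finger_force: 30.0
```

Still hanging freely, about a millimetre up. Release and retreat.

Call:
{"method": "jog_arm", "body": {"slide": [[0,0,1],[0,0,1.5],[0,0,1.5],[0,0,1.5],[0,0,1.5],[0,0,1.5],[0,0,-30],[0,0,-60],[0,0,-90],[0,0,-90],[0,0,-90]], "twist": [[0,0,0],[0,0,0],[0,0,0],[0,0,0],[0,0,0],[0,0,0],[0,0,0],[0,0,0],[0,0,0],[0,0,0],[0,0,0]], "grip": [1,1,0.5,0.5,0.5,0.5,0.5,0.5,0.5,0.5,0.5]}}

```text
time_s: 11.28
tool_pos: [0.5722, -0.0657, 0.1317]
tool_rot: [[-0.998, 0.064, 0.005], [0.064, 0.998, 0.0], [-0.005, 0.001, -1.0]]
contact_force: [-0.4, -0.6, -1.3]
finger_gap: 0.0433
finger_force: 0.0
```

```bash
python3 go.py p50
```

```text
t 11.28 p [572.2 -65.7 131.7] gap 43.3 q1,q7 [-0.19  1.61]
p50 130 [ 135.9 -168.8    1. ] twist z 86.3
p50 100 [ 136.1 -168.8   31. ] twist z 86.3
p50 43 [ 136.3 -168.9   88. ] twist z 86.3
p50 37.5 [ 136.3 -168.9   93.5] twist z 86.3
```

Call:
{"method": "jog_arm", "body": {"slide": [[136,-169,0],[136,-169,0],[136,-169,0],[136,-169,0],[136,-169,0],[136,-169,0],[136,-169,0],[136,-169,0],[136,-169,0],[136,-169,0],[136,-169,0],[136,-169,0],[136,-169,0],[136,-169,31],[136,-169,31],[136,-169,31],[136,-169,31]], "twist": [[0,0,86.3],[0,0,86.3],[0,0,86.3],[0,0,86.3],[0,0,86.3],[0,0,86.3],[0,0,86.3],[0,0,86.3],[0,0,86.3],[0,0,86.3],[0,0,86.3],[0,0,86.3],[0,0,86.3],[0,0,86.3],[0,0,86.3],[0,0,86.3],[0,0,86.3]], "grip": [0.3,0.3,0.3,0.3,0.3,0.3,0.3,0.3,0.3,0.3,0.3,0.3,0.3,0.3,0.3,0.3,0.3]}}

```text
time_s: 12.7
tool_pos: [0.4241, -0.2257, 0.099]
tool_rot: [[-0.002, 1.0, -0.001], [1.0, 0.002, 0.0], [0.0, -0.001, -1.0]]
contact_force: [-0.7, 0.2, -0.3]
finger_gap: 0.0612
finger_force: 0.0
```

```bash
python3 go.py p50;  python3 - <<'E'
from h import *
a=[vision.grab_frame("top"),vision.grab_frame("scene")]
cv2.imwrite('pics/a50.png',np.hstack([cv2.resize(a[0][120:240,210:350],(400,343)),cv2.resize(a[1][130:250,150:290],(400,343))])[:,:,::-1])
E
```

```text
t 12.7 p [ 424.1 -225.7   99. ] gap 61.2 q1,q7 [-0.07  0.46]
p50 130 [  0.2   1.6 -31. ] twist z 0.1
p50 100 [ 0.2  1.7 -1. ] twist z 0.1
p50 43 [ 0.2  1.7 56. ] twist z 0.1
p50 37.5 [ 0.2  1.7 61.5] twist z 0.1
```

View pics/a50.png

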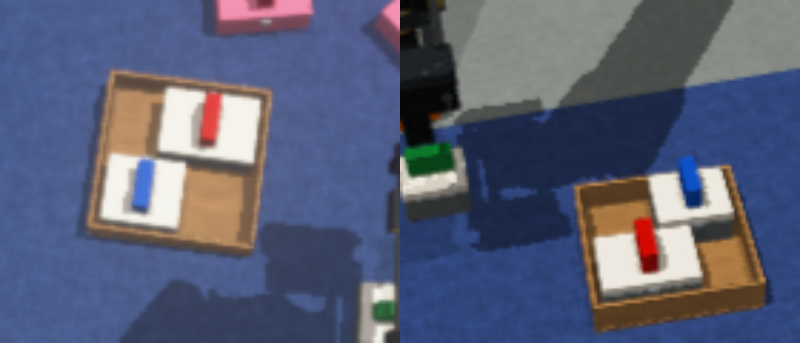

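Cases 80 and 64 stand flat in the carton, both clear of the walls. Next: grasp case_50.

Call:
{"method": "jog_arm", "body": {"slide": [[0,1.5,30],[0,1.5,50],[0,1.5,61.5],[0,1.5,61.5],[0,1.5,61.5],[0,1.5,61.5],[0,1.5,61.5],[0,1.5,61.5],[0,1.5,61.5],[0,1.5,61.5],[0,1.5,61.5],[0,1.5,61.5],[0,1.5,61.5],[0,1.5,61.5],[0,1.5,41],[0,1.5,11],[0,1.5,-29],[0,1.5,-29],[0,1.5,-29]], "twist": [[0,0,0],[0,0,0],[0,0,0],[0,0,0],[0,0,0],[0,0,0],[0,0,0],[0,0,0],[0,0,0],[0,0,0],[0,0,0],[0,0,0],[0,0,0],[0,0,0],[0,0,0],[0,0,0],[0,0,0],[0,0,0],[0,0,0]], "grip": [0.3,0.3,0.3,0.3,0.3,1,1,1,1,1,1,1,1,1,1,1,1,1,1]}}

```text
time_s: 14.38
tool_pos: [0.4268, -0.2259, 0.1291]
tool_rot: [[-0.001, 1.0, 0.004], [1.0, 0.001, -0.0], [-0.0, 0.004, -1.0]]
contact_force: [0.9, -0.1, -4.4]
finger_gap: 0.0138
finger_force: 30.0
```

```bash
python3 go.py s50; python3 - <<'E'
from h import *
for n,s in(('top',[(260,187),(283,164)]),('scene',[(390,0),(0,0)])):
    a=vision.grab_frame(n)
    L=cv2.connectedComponentsWithStats(white(a))
    for i in range(1,L[0]):
        if 300<L[2][i,4]<900:
            ys,xs=np.nonzero(L[1]==i); print(n,L[3][i].round(),rect(ray(n,np.c_[xs,ys],.039)))
    if n=='top':
        h=cv2.cvtColor(a,cv2.COLOR_RGB2HSV); m=((h[...,0]>5)&(h[...,0]<25)&(h[...,1]>80)).astype(np.uint8); print('carton',rect(ray('top',near(m,(273,178),48),.032)))
E
```

```text
t 14.38 p [ 426.8 -225.9  129.1] gap 13.8 q1,q7 [-0.09  0.44]
s50 130 [149.   81.4  -0.6] twist z -86.3
s50 100 [149.   81.3  29.4] twist z -86.3
s50 43 [149.   81.1  86.4] twist z -86.3
s50 37.5 [149.   81.1  91.9] twist z -86.3
top [400. 164.] (array([ 590.3, -344. ]), array([ 17.7, 187.3]), 66.9)
top [283. 164.] (array([569.8, -66. ]), array([80.8, 55.3]), 86.3)
top [471. 200.] (array([ 512.8, -505.6]), array([ 23.4, 192.8]), 70.3)
top [260. 187.] (array([510.8, -15.3]), array([64.5, 57.2]), 86.7)
carton (array([539.8, -44.4]), array([136.9, 139.3]), 86.6)
scene [319.  38.] (array([-319.5,  505.1]), array([102.3, 701.8]), 4.5)
scene [214. 113.] (array([128.6, -22.8]), array([186. ,  69.4]), 84.9)
scene [251. 198.] (array([514.7, -14.5]), array([63.2, 55.8]), 85.9)
scene [236. 220.] (array([574.3, -65.1]), array([78.8, 55.4]), 86.4)
```

Both placed cases are within about 1 mm of plan. Case_50 goes to its slot.

Call:
{"method": "jog_arm", "body": {"slide": [[0,0,0],[149,81,0],[149,81,0],[149,81,0],[149,81,0],[149,81,0],[149,81,0],[149,81,0],[149,81,0],[149,81,0],[149,81,0],[149,81,0],[149,81,0],[149,81,0],[149,81,0],[149,81,29],[149,81,29],[149,81,29],[149,81,29],[149,81,29]], "twist": [[0,0,0],[0,0,-86.3],[0,0,-86.3],[0,0,-86.3],[0,0,-86.3],[0,0,-86.3],[0,0,-86.3],[0,0,-86.3],[0,0,-86.3],[0,0,-86.3],[0,0,-86.3],[0,0,-86.3],[0,0,-86.3],[0,0,-86.3],[0,0,-86.3],[0,0,-86.3],[0,0,-86.3],[0,0,-86.3],[0,0,-86.3],[0,0,-86.3]], "grip": [1,1,1,1,1,1,1,1,1,1,1,1,1,1,1,1,1,1,1,1]}}

```text
time_s: 16.15
tool_pos: [0.5072, -0.0766, 0.0995]
tool_rot: [[-0.998, 0.065, 0.001], [0.065, 0.998, 0.0], [-0.001, 0.0, -1.0]]
contact_force: [0.3, 0.1, -0.9]
finger_gap: 0.014
finger_force: 30.0
```

```bash
python3 go.py s50
```

```text
t 16.15 p [507.2 -76.6  99.5] gap 14.0 q1,q7 [-0.17  1.61]
s50 130 [ -1.   -0.2 -30.5] twist z -0.0
s50 100 [-0.9 -0.2 -0.5] twist z -0.0
s50 43 [-0.9 -0.2 56.5] twist z -0.0
s50 37.5 [-0.9 -0.2 62. ] twist z -0.0
```

Call:
{"method": "jog_arm", "body": {"slide": [[-1,0,20],[-1,0,40],[-1,0,52],[-1,0,55],[-1,0,57],[-1,0,59],[-1,0,59],[-1,0,59]], "twist": [[0,0,0],[0,0,0],[0,0,0],[0,0,0],[0,0,0],[0,0,0],[0,0,0],[0,0,0]], "grip": [1,1,1,1,1,1,1,1]}}

```text
time_s: 16.82
tool_pos: [0.5086, -0.0767, 0.041]
tool_rot: [[-0.998, 0.064, 0.002], [0.064, 0.998, 0.0], [-0.002, 0.0, -1.0]]
contact_force: [-2.5, -0.1, 3.8]
finger_gap: 0.0138
finger_force: 30.0
```

Call:
{"method": "jog_arm", "body": {"slide": [[0,0,0],[0,0,0],[0,0,0],[0,0,0],[0,0,0],[0,0,-30],[0,0,-60],[0,0,-90],[0,0,-90],[0,0,-90]], "twist": [[0,0,0],[0,0,0],[0,0,0],[0,0,0],[0,0,0],[0,0,0],[0,0,0],[0,0,0],[0,0,0],[0,0,0]], "grip": [1,0.5,0.5,0.5,0.5,0.5,0.5,0.5,0.5,0.5]}}

```text
time_s: 17.65
tool_pos: [0.5088, -0.0766, 0.1312]
tool_rot: [[-0.998, 0.064, 0.004], [0.064, 0.998, 0.0], [-0.004, 0.001, -1.0]]
contact_force: [-0.6, -0.3, -0.6]
finger_gap: 0.0433
finger_force: 0.0
```

```bash
python3 go.py p34
```

```text
t 17.65 p [508.8 -76.6 131.2] gap 43.3 q1,q7 [-0.17  1.61]
p34 130 [ 73.1 400.8   1.1] twist z -44.2
p34 100 [ 73.2 400.7  31.1] twist z -44.2
p34 43 [ 73.4 400.7  88.1] twist z -44.2
p34 37.5 [ 73.4 400.7  93.6] twist z -44.2
```

Call:
{"method": "jog_arm", "body": {"slide": [[73,401,-10],[73,401,-10],[73,401,-10],[73,401,-10],[73,401,-10],[73,401,-10],[73,401,-10],[73,401,-10],[73,401,-10],[73,401,-10],[73,401,-10],[73,401,-10],[73,401,0],[73,401,31],[73,401,31],[73,401,31],[73,401,31],[73,401,31]], "twist": [[0,0,-44.5],[0,0,-44.5],[0,0,-44.5],[0,0,-44.5],[0,0,-44.5],[0,0,-44.5],[0,0,-44.5],[0,0,-44.5],[0,0,-44.5],[0,0,-44.5],[0,0,-44.5],[0,0,-44.5],[0,0,-44.5],[0,0,-44.5],[0,0,-44.5],[0,0,-44.5],[0,0,-44.5],[0,0,-44.5]], "grip": [0.3,0.3,0.3,0.3,0.3,0.3,0.3,0.3,0.3,0.3,0.3,0.3,0.3,0.3,0.3,0.3,0.3,0.3]}}

```text
time_s: 19.15
tool_pos: [0.4612, 0.3281, 0.0998]
tool_rot: [[-0.757, -0.653, 0.001], [-0.653, 0.757, 0.001], [-0.002, -0.0, -1.0]]
contact_force: [-0.4, -0.9, 0.1]
finger_gap: 0.061
finger_force: 0.0
```

```bash
python3 go.py p34;  python3 - <<'E'
from h import *
a=[vision.grab_frame("top"),vision.grab_frame("scene")]
cv2.imwrite('pics/a34.png',np.hstack([cv2.resize(a[0][120:240,210:350],(400,343)),cv2.resize(a[1][100:240,210:420],(500,343))])[:,:800,::-1])
E
```

```text
t 19.15 p [461.2 328.1  99.8] gap 61.0 q1,q7 [-0.61  1.56]
p34 130 [ -0.2  -0.3 -30.2] twist z 0.3
p34 100 [-0.2 -0.3 -0.2] twist z 0.3
p34 43 [-0.1 -0.3 56.8] twist z 0.3
p34 37.5 [-0.1 -0.3 62.3] twist z 0.3
```

View pics/a34.png

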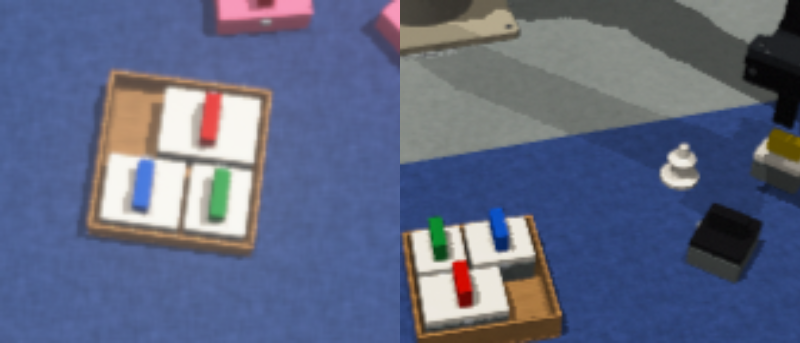

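Three cases are flat in the carton, and the free slot is at crop (135,115). Next: grasp case_34.

Call:
{"method": "jog_arm", "body": {"slide": [[0,0,30],[0,0,50],[0,0,62],[0,0,62],[0,0,62],[0,0,62],[0,0,62],[0,0,62],[0,0,62],[0,0,62],[0,0,62],[0,0,62],[0,0,62],[0,0,62],[0,0,41],[0,0,11],[0,0,-35],[0,0,-35],[0,0,-35]], "twist": [[0,0,0],[0,0,0],[0,0,0],[0,0,0],[0,0,0],[0,0,0],[0,0,0],[0,0,0],[0,0,0],[0,0,0],[0,0,0],[0,0,0],[0,0,0],[0,0,0],[0,0,0],[0,0,0],[0,0,0],[0,0,0],[0,0,0]], "grip": [0.3,0.3,0.3,0.3,0.3,1,1,1,1,1,1,1,1,1,1,1,1,1,1]}}

```text
time_s: 20.83
tool_pos: [0.4618, 0.3293, 0.1364]
tool_rot: [[-0.757, -0.654, 0.004], [-0.654, 0.757, 0.003], [-0.005, -0.0, -1.0]]
contact_force: [0.0, 0.6, -2.5]
finger_gap: 0.0139
finger_force: 30.0
```

```bash
python3 go.py s34; python3 - <<'E'
from h import *
a=vision.grab_frame('top'); m=white(a); m[:, :240]=0; m[:,310:]=0
for nm,b in (('all',m[:169].copy()),('low',m)):
    L=cv2.connectedComponentsWithStats(b)
    for i in range(1,L[0]):
        if L[2][i,4]>100:
            ys,xs=np.nonzero(L[1]==i); print(nm,L[3][i].round(),L[2][i,4],rect(ray('top',np.c_[xs,ys],.039)))
E
```

```text
t 20.83 p [461.8 329.3 136.4] gap 13.9 q1,q7 [-0.61  1.56]
s34 130 [ 132.  -325.9    5.8] twist z 44.5
s34 100 [ 132.1 -325.9   35.8] twist z 44.5
s34 43 [ 132.4 -325.9   92.7] twist z 44.5
s34 37.5 [ 132.5 -325.9   98.2] twist z 44.5
all [259.   8.] 639 (array([978.5,   7.7]), array([ 58.7, 121.8]), 4.0)
all [273. 160.] 251 (array([576.7, -42.6]), array([33. , 46.2]), 85.1)
all [293. 161.] 206 (array([576.9, -90.9]), array([31.5, 39. ]), 85.5)
low [259.   8.] 639 (array([978.5,   7.7]), array([ 58.7, 121.8]), 4.0)
low [283. 164.] 649 (array([570., -66.]), array([80.8, 56.1]), 86.1)
low [260. 186.] 526 (array([510.9, -15.3]), array([64.6, 57.7]), 86.5)
low [286. 190.] 375 (array([506.7, -76.9]), array([50.7, 55.8]), 86.2)
low [265. 374.] 955 (array([100.7, -57.6]), array([ 38. , 111.1]), 4.2)
```

Call:
{"method": "jog_arm", "body": {"slide": [[0,0,0],[132,-326,0],[132,-326,0],[132,-326,0],[132,-326,0],[132,-326,0],[132,-326,0],[132,-326,0],[132,-326,0],[132,-326,0],[132,-326,0],[132,-326,0],[132,-326,0],[132,-326,0],[132,-326,0],[132,-326,36],[132,-326,36],[132,-326,36],[132,-326,36],[132,-326,36]], "twist": [[0,0,0],[0,0,44.5],[0,0,44.5],[0,0,44.5],[0,0,44.5],[0,0,44.5],[0,0,44.5],[0,0,44.5],[0,0,44.5],[0,0,44.5],[0,0,44.5],[0,0,44.5],[0,0,44.5],[0,0,44.5],[0,0,44.5],[0,0,44.5],[0,0,44.5],[0,0,44.5],[0,0,44.5],[0,0,44.5]], "grip": [1,1,1,1,1,1,1,1,1,1,1,1,1,1,1,1,1,1,1,1]}}

```text
time_s: 22.55
tool_pos: [0.5745, -0.0045, 0.099]
tool_rot: [[-0.998, 0.064, 0.002], [0.064, 0.998, 0.0], [-0.002, 0.0, -1.0]]
contact_force: [0.1, -0.2, -2.1]
finger_gap: 0.0138
finger_force: 30.0
```

```bash
python3 go.py s34; python3 - <<'E'
from h import *
a=vision.grab_frame('scene'); cv2.imwrite('pics/s34.png',cv2.resize(a[130:250,180:320],(560,480),interpolation=cv2.INTER_CUBIC)[:,:,::-1])
E
```

```text
t 22.55 p [574.5  -4.5  99. ] gap 13.8 q1,q7 [-0.24  1.49]
s34 130 [ -0.5   0.9 -31. ] twist z 0.1
s34 100 [-0.5  0.9 -1. ] twist z 0.1
s34 43 [-0.4  0.9 56. ] twist z 0.1
s34 37.5 [-0.3  0.9 61.5] twist z 0.1
```

View pics/s34.png

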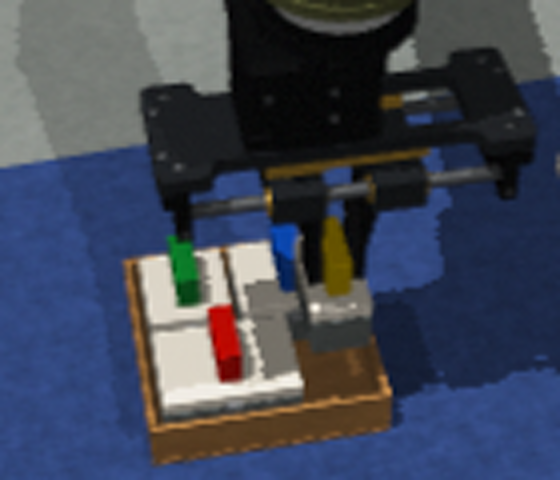

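The case hangs over the free slot, upright and aligned. Next: lower it.

Call:
{"method": "jog_arm", "body": {"slide": [[-0.5,1,20],[-0.5,1,40],[-0.5,1,52],[-0.5,1,55],[-0.5,1,57],[-0.5,1,58.5],[-0.5,1,58.5],[-0.5,1,58.5]], "twist": [[0,0,0],[0,0,0],[0,0,0],[0,0,0],[0,0,0],[0,0,0],[0,0,0],[0,0,0]], "grip": [1,1,1,1,1,1,1,1]}}

```text
time_s: 23.27
tool_pos: [0.5751, -0.0037, 0.0403]
tool_rot: [[-0.998, 0.064, 0.002], [0.064, 0.998, 0.0], [-0.002, 0.0, -1.0]]
contact_force: [-1.0, 0.6, 2.3]
finger_gap: 0.0135
finger_force: 30.0
```

On the floor. Release and retreat.

Call:
{"method": "jog_arm", "body": {"slide": [[0,0,0],[0,0,0],[0,0,0],[0,0,0],[0,0,0],[0,0,-30],[0,0,-60],[0,0,-100],[0,0,-120],[0,200,-140],[0,200,-140],[0,200,-140],[0,200,-140],[0,200,-140],[0,200,-140],[0,200,-140],[0,200,-140]], "twist": [[0,0,0],[0,0,0],[0,0,0],[0,0,0],[0,0,0],[0,0,0],[0,0,0],[0,0,0],[0,0,0],[0,0,0],[0,0,0],[0,0,0],[0,0,0],[0,0,0],[0,0,0],[0,0,0],[0,0,0]], "grip": [1,0.5,0.5,0.5,0.5,0.5,0.5,0.5,0.5,0.5,0.5,0.5,0.5,0.5,0.5,0.5,0.5]}}

```text
time_s: 24.68
tool_pos: [0.587, 0.1949, 0.1785]
tool_rot: [[-0.998, 0.064, -0.001], [0.064, 0.998, -0.001], [0.001, -0.001, -1.0]]
contact_force: [-0.2, -0.2, 0.4]
finger_gap: 0.0433
finger_force: 0.0
```

```bash
python3 - <<'E'
from h import *
a=[vision.grab_frame("top"),vision.grab_frame("scene")]
cv2.imwrite('pics/end.png',np.hstack([cv2.resize(a[0][120:240,210:350],(400,343)),cv2.resize(a[1][150:270,180:320],(400,343))])[:,:,::-1])
E
```

```text
(no output)
```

View pics/end.png

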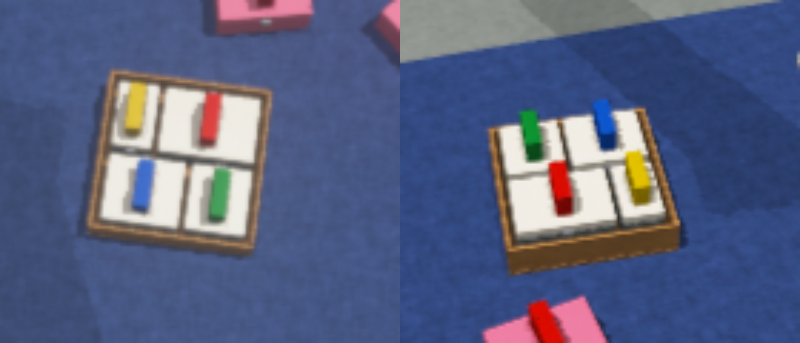

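All four cases lie flat side by side in the carton with gaps between them, and the arm is clear. Handing in.

```bash
python3 -c "
from workcell import robot
print(robot.job_done())"
```

```text
the job is handed in; nothing more can be done
None
```

I packed all four white-lidded cases flat and upright in the carton (80 beside 34, 64 beside 50) and handed the job in at about 25 s; the last pictures show clear gaps and the arm away, but the hand-in returned no verdict.

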